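# Park the wrap carton in its dock behind the power post

### The job

Put the long cardboard wrap carton away in the grey sheet-metal dock by pushing it over the table, gently and without picking it up or tipping it: work one end past the power post and into the dock's end pocket at an angle, then push the other end round behind the post until the carton lies with its long side flat against the back rail. Leave the other things on the table where they are.

Things in the scene. Friction and masses are not known exactly. Their poses are not given: they have to be found in the camera images.
- carton_center (a point): centre (24 mm above the table when it stands flat) of the long plain cardboard wrap carton, 48 x 240 x 48 mm, about 0.32 kg, rigid, loose on the table to the right of the post. Its own y axis runs along its 240 mm length, z is up; its two ends are alike and either may lead.
- bay_center (a point): where the carton's centre is when it is fully home (24 mm above the table): long side on the dock's back rail, leading end on its end stop. Axes: +y into the dock, from the post towards the end pocket; +x towards the back rail; z up. The rail's inner face is the plane x = +0.024, from y = -0.12 to +0.12; the end stop's inner face is y = +0.120.
- dock: fixed dock of grey folded sheet metal, walls 3 mm thick and 54 mm high, floor level with the table: a long back rail, an end stop and a short near wall that makes the end pocket; the rest of the near side is open. Origin on the table below bay_center, same axes.
- pocket_mouth (a point): middle of the end pocket's mouth, 24 mm above the table, same axes as bay_center. The pocket is 70 mm wide (along x, from the back rail to the short near wall) and 60 mm deep (along +y). The near wall's lip runs 22 mm out towards -y, flared 9 mm outward.
- post: fixed round power post standing on the table just outside the tail end of the dock, across its straight way in: 50 mm diameter, 62 mm high, origin on its axis at table height. It can not be moved or pressed down. From its surface to the end stop there are 260 to 270 mm along the dock.
- retainer_case: closed blue case with rounded corners, 57x60x30 mm, on the robot's side of the dock's end pocket; loose bystander, origin at the centre of its underside
- mint_tin: closed flat tin, 62x94x20 mm, on the robot's side of the dock; loose bystander, origin at the centre of its underside
- earbud_case: closed black earbud case, 48x65x28 mm, on the robot's side of the dock; loose bystander, origin at the centre of its underside
- pill_bottle: amber pill bottle with white cap, 40 mm across, 72 mm tall, at the back of the table; loose bystander, origin at the centre of its underside
- ink_carton: small carton, 39x48x40 mm, back right of the table; loose bystander, origin at the centre of its underside
- carton: the same wrap carton; origin at the centre of its underside

How it is judged:
At the end, for the whole second after the job is handed in: The carton rests flat on the table in the dock, one end in the end pocket and the other between the post and the back rail's end: its long side flat on the back rail (within 6 mm and 0.045 rad), its centre no more than 38 mm short of the place where it touches the end stop, and still (x of carton_center in the frame of bay_center between -0.006 and 0.004 m and y of carton_center in the frame of bay_center between -0.038 and 0.005 m and angle between the y axis of carton_center and the y axis of bay_center, either way round below 0.045 rad and height (world z) of carton_center between 0.02 and 0.028 m and angle between carton_center's own z axis and vertical below 0.05 rad and linear speed of carton below 0.01 m/s).
It fails at once if the carton is lifted or carried (its centre rises more than 15 mm) (height (world z) of carton_center above 0.039 m).
It fails at once if the carton is tipped by more than 0.2 rad (angle between carton_center's own z axis and vertical above 0.2 rad).
It fails at once if the fingers crush the carton (over 60 N) (contact force between carton and the fingers above 60 N).
It fails at once if another thing is shoved aside by more than 30 mm (distance of any of retainer_case, mint_tin, earbud_case, pill_bottle, ink_carton from where it was at the start of the episode above 0.03 m).
It fails at once if the pill bottle is knocked over (angle between pill_bottle's own z axis and vertical above 0.4 rad).
It also fails if it takes over 72 s, if anything falls off the work surface, if the arm or the gripper's body presses on something with over 40 N, if the wrist force passes 120 N, or if a joint passes its speed limit or range.

### The arm

A 6-joint arm with a two-finger parallel gripper is mounted at the origin on the work surface; the furniture and walls round the work are solid. World frame = base frame: x ahead of the robot, y to its left, z up, the work surface at z = 0. Lengths are in m, angles in rad, forces in N, time in s.
With the tool pointing down it reaches from about 0.3 to 0.85 m from the base axis. Payload 5.4 kg.
Tool frame: the origin (TCP) lies at the very end of the fingers, on their centre line; the grasp point (between the pads) lies 19 mm behind it (robot.pinch_z is the distance from the TCP to the grasp point, in m); z points along the fingers, y is the line along which they close (so a half turn about z gives the same grasp; the last joint's range is limited). The gripper opens to 85 mm and grips with 20 to 120 N. Pads are 22 mm wide; open, the fingers measure 114 mm over their backs; the gripper's body (76 mm by 85 mm) begins 54 mm behind the grasp point. The pads swing forward as they close: fully open they stand 13 mm farther back than shut.
Start: joints at [-1.333, 0.158, 1.597, -0, 1.386, -0.21], TCP at [0.249, -0.518, 0.231] pointing down, gripper open.
Joint ranges: [-2.91, 2.91], [-0.94, 2.29], [0.18, 2.7], [-1.29, 4.43], [0.17, 2.64], [-3, 3]. Speed limits (rad/s): [2.57, 2.57, 3.14, 3.14, 3.14, 3.14].

### API

Orientations are given as a unit quaternion [x, y, z, w].
In Python, from rig import readout, optics, job, robot gives the robot as it stands.
- The arm moves only by the tool servo_tool, never from a script. Its arguments are lists of equal length, an entry for each row: "slide": the shift along the tool's x, y, z normalised to -1 to 1, where 1 is 0.02 m, a list of three; "rot": the turn, a rotation vector about the tool's x, y, z normalised to -1 to 1, where 1 is 0.12 rad, a list of three; "grip": the opening, from 0 (shut) to 1 (fully open). A call has 1 to 12 rows; each row shifts and turns the commanded pose from where the row before left it, along the tool's axes as they then stand; what a row does not reach is not made up. A row lasts 1/8 s, in which the tool goes at most 62.5 mm and 10.7 degrees, less where a joint would pass 70% of its speed; a pose out of reach is approached as far as the arm can. A call with a number of a shift or a turn outside -1 to 1 is refused whole. A call with a gripper value outside its range is refused whole. The fingers move at their own pace and stop on an object; "newtons" is the grip in N (left out, the last holds). Time passes only in rows, so rows that do not move let the fingers close. It gives the time, the measured TCP pose, the force, the opening and the grip force at its end, in the units of the state.
- readout.get_obs(): the state, without advancing time (a new reading comes with each control period).
- optics.get_image(name): name is "scene" or "top" or "wrist"; returns a dict with "frame" (384x512x3 uint8, blue, green, red), "fx", "fy", "cx", "cy" (pixels), "k1" (the pictures are not rectified: a ray, as slopes to the right and down, at radius r is drawn at 1 + k1 r^2 times it, then the intrinsics apply), "R" (3x3) and "t" (3): a world point X has camera coordinates R X + t. Camera axes: x right, y down, z forward; pixel columns grow to the right and rows downward; lengths in m; the calibration is good to about 2 mm. A picture is of the moment at which its call begins. There is no depth.
- job.close_job(): hands the job in; it is judged then, once.
Trained networks look in a picture, given as the dict that the camera call returned (one of the last four; its "shot" number tells which), for a name from the list of things; names that differ only in an ending like _2 or _b are one class to them, and where a whole thing is asked for, a point or a joint stands for the part that bears it (a point fixed in the world has none). Each returns a list of dicts, best first, with "confidence" (0 to 1); they miss things now and then, are a little off and sometimes report something else, mostly with a low value. They report only what shows in the picture. A call takes as long as a camera call.
- optics.spot_in(picture, thing): "rect" ([left, top, right, bottom] in pixels, round what is visible of it).
- optics.trace(picture, thing): "pixels" (384x512 bool, what is visible of it) and "rect" ([left, top, right, bottom] in pixels, round what is visible of it).
- optics.mark_of(picture, thing): "point" ([column, row] in pixels: a listed point, or the origin of a listed thing).
The state is a dict: "time": time; "joints": joint angles; "qd": joint speeds; "effort": joint torques, N m; "tool_pos": TCP position; "orientation": TCP orientation; "contact_force": force on the tool from outside, world axes, zero at the start; "wrist_torque": the same for the moment, N m; "finger_gap": finger opening in m; "grasp_force": force on a finger pad.
Only numpy, scipy, OpenCV 4.12 (cv2) and the standard library are available. Lean on these libraries where they do the work, as an engineer would, in place of code of your own. Each camera call takes 0.05 s, during which the arm holds its last target. There are 200 camera calls.

## Working session

There is one attempt and no reset: what is moved stays moved. The work goes in short steps, Python scripts to look and compute and a tool call to move; the robot and the scene stay as the last step left them, time stands still between calls to the robot, and variables do not carry over. Pictures are saved under pics/ and viewed, at most 10 in all, crops included, and the job is handed in when it is done.

Besides the shell and the picture viewer there is one more tool, called by a JSON object that holds its "name" and its "arguments". servo_tool: Moves the arm, as the interface text tells. Its arguments: {"type":"object","properties":{"slide":{"type":"array"},"rot":{"type":"array"},"grip":{"type":"array"},"newtons":{"type":"number"}},"required":["slide","rot","grip"]}

```bash
ls; mkdir -p pics
cat > h.py <<'E'
import numpy as np, cv2
from rig import readout, optics, job, robot
def ray(p,px):
    d=np.array([(px[0]-p["cx"])/p["fx"],(px[1]-p["cy"])/p["fy"]]);u=d.copy()
    for _ in range(30): u=d/(1+p["k1"]*(u@u))
    R=np.array(p["R"]);t=np.array(p["t"]); return -R.T@t, R.T@np.array([u[0],u[1],1])
def onplane(p,px,z):
    o,d=ray(p,px); return o+d*(z-o[2])/d[2]
def proj(p,X):
    c=np.array(p["R"])@np.array(X)+np.array(p["t"]);u=c[:2]/c[2];u=u*(1+p["k1"]*(u@u))
    return np.array([u[0]*p["fx"]+p["cx"],u[1]*p["fy"]+p["cy"]])
E
cat > a.py <<'E'
from h import *
np.set_printoptions(precision=4,suppress=True)
o=readout.get_obs();print(o)
P={n:optics.get_image(n) for n in("top","scene")}
for n,p in P.items(): cv2.imwrite(f"pics/{n}0.png",p["frame"]); print(n,p["fx"],p["k1"],-np.array(p["R"]).T@p["t"])
Z=dict(carton_center=.024,bay_center=.024,pocket_mouth=.024)
for th in["carton_center","bay_center","pocket_mouth","dock","post","retainer_case","mint_tin","earbud_case","pill_bottle","ink_carton","carton"]:
  for n,p in P.items():
    for m in optics.mark_of(p,th)[:2]: print(th,n,np.round(m["point"],1),round(m["confidence"],2),onplane(p,m["point"],Z.get(th,0)))
E
python3 a.py
```

```text
pics
{'time': 0.0, 'joints': array([-1.3331,  0.159 ,  1.5982, -0.    ,  1.3862, -0.2101]), 'qd': array([ 0.0001,  0.0016, -0.0001,  0.0015, -0.0012,  0.0016]), 'effort': array([  0.0009, -39.5998, -33.1428,  -0.0002,   0.0084,   0.    ]), 'tool_pos': array([ 0.2488, -0.5177,  0.2303]), 'orientation': array([ 0.975 ,  0.222 , -0.    , -0.0009]), 'contact_force': array([0.8303, 0.007 , 0.2892]), 'wrist_torque': array([ 0.0385,  0.0522, -0.052 ]), 'grasp_force': 0.0, 'finger_gap': 0.08572107301166408}
top 495.2675894477879 -0.014636322234973064 [0.4233 0.1198 1.2459]
scene 374.2320935333694 -0.011684262155411356 [0.021  0.6328 0.5473]
carton_center top [335.7 179.3] 0.57 [ 0.49   -0.0784  0.024 ]
carton_center scene [300.4 179.5] 0.68 [ 0.4837 -0.0659  0.024 ]
bay_center top [188.8 154.7] 0.96 [0.5615 0.2832 0.024 ]
bay_center top [319.2 117.9] 0.33 [ 0.6441 -0.0429  0.024 ]
bay_center scene [172.3 235.6] 0.59 [0.5558 0.2969 0.024 ]
pocket_mouth top [157.6 157.9] 0.84 [0.5558 0.3606 0.024 ]
pocket_mouth scene [149.1 249.6] 0.96 [0.5564 0.3555 0.024 ]
dock top [186.1 153.2] 0.97 [0.5682
[... 467 characters left out ...]
scene [301.5 178.4] 0.68 [ 0.506  -0.1046  0.    ]
earbud_case top [249.8 234.8] 0.66 [0.3583 0.1382 0.    ]
earbud_case top [183.5 153. ] 0.56 [0.5689 0.2997 0.    ]
earbud_case scene [292.7 247.6] 0.64 [0.3566 0.1348 0.    ]
pill_bottle top [321.3 116.2] 0.59 [ 0.6526 -0.0516  0.    ]
pill_bottle scene [293.9 248.8] 0.65 [0.3524 0.1361 0.    ]
pill_bottle scene [252.5 169.8] 0.63 [ 0.6378 -0.0496  0.    ]
ink_carton top [353.5 123. ] 0.64 [ 0.633  -0.1327  0.    ]
ink_carton scene [268.5 157.6] 0.68 [ 0.6497 -0.1349  0.    ]
carton top [331.  180.5] 0.57 [ 0.4887 -0.0703  0.    ]
carton scene [291.9 247.7] 0.7 [0.3577 0.1362 0.    ]
carton scene [301.7 183.4] 0.67 [ 0.4907 -0.0843  0.    ]
```

Run:
```python
import cv2
i=cv2.imread("pics/top0.png"); c=i[80:280,120:400]; cv2.imwrite("pics/topc.png",cv2.resize(c,None,fx=2.85,fy=2.85,interpolation=cv2.INTER_CUBIC))
```

```text
(no output)
```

View pics/topc.png

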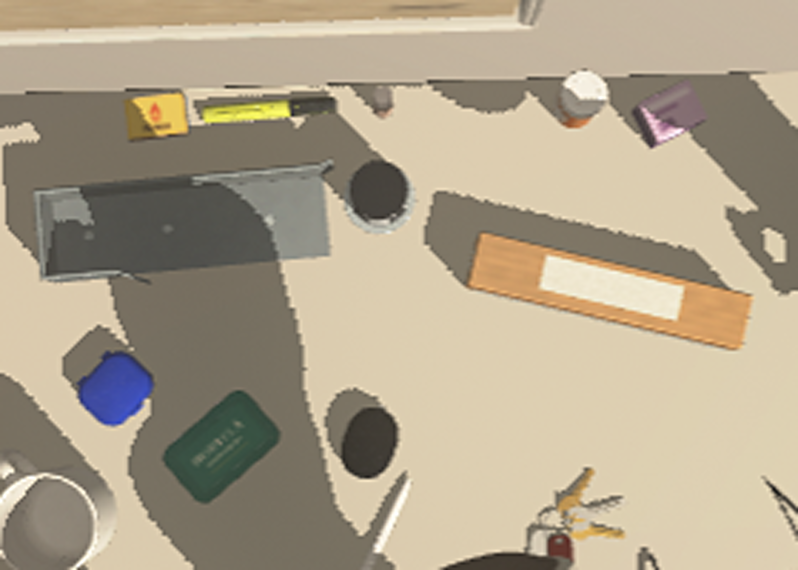

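View pics/scene0.png

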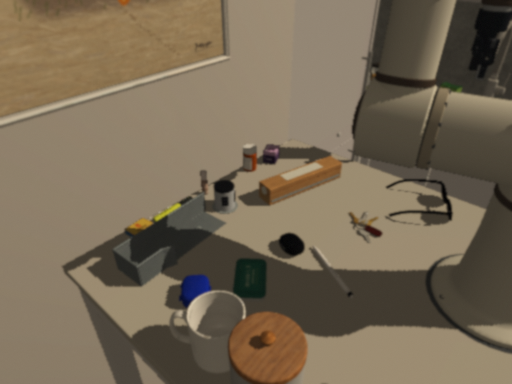

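Top view (crop scale 2.85, offset 120,80): the dock is at the upper left, with the rail's top edge from (37,190) to (330,163). The near-wall pocket is at (45–150,280). The post is at (380,195), just right of the dock. The carton lies from (476,260) to (745,320) and is already angled roughly as needed. Next I fit models to the network masks.

```bash
cat >> h.py <<'E'
from scipy.optimize import minimize
def box(x0,x1,y0,y1,z0,z1): return np.array([[x,y,z] for x in(x0,x1) for y in(y0,y1) for z in(z0,z1)])
CART=[box(-.024,.024,-.12,.12,0,.048)]
a=np.linspace(0,2*np.pi,24,endpoint=False)
POST=[np.array([[.025*np.cos(t),.025*np.sin(t),z] for t in a for z in(0,.062)])]
lip=np.array([[-.046,.06,z] for z in(0,.054)]+[[-.049,.06,z] for z in(0,.054)]+[[-.055,.038,z] for z in(0,.054)]+[[-.058,.038,z] for z in(0,.054)])
DOCK=[box(.024,.027,-.12,.123,0,.054),box(-.049,.027,.12,.123,0,.054),box(-.049,-.046,.06,.12,0,.054),lip,box(-.046,.024,-.12,.12,0,.0005)]
S=4
def sil(p,parts,q):
    m=np.zeros((384*S,512*S),np.uint8);c,s=np.cos(q[2]),np.sin(q[2]);R=np.array([[c,-s,0],[s,c,0],[0,0,1]])
    for P in parts:
        W=P@R.T+np.array([q[0],q[1],0]); u=np.array([proj(p,w) for w in W])
        cv2.fillConvexPoly(m,cv2.convexHull(np.round((u+.5)*S).astype(np.int32)),255)
    return cv2.resize(m,(512,384),interpolation=cv2.INTER_AREA)/255.
def fit(pics,thing,parts,q0,yaw=True):
    T=[]
    for p in pics:
        for m in optics.trace(p,thing)[:3]:
            M=m["pixels"].astype(float); s=sil(p,parts,q0)
            iou=np.minimum(M,s).sum()/np.maximum(M,s).sum()
            if iou>.3: T.append((p,M,iou)); break
    def f(v):
        q=[v[0],v[1],v[2] if yaw else 0]
        return sum(np.abs(sil(p,parts,q)-M).sum()/M.sum() for p,M,_ in T)
    d=np.array([.01,.01,.06])
    sim=np.vstack([q0]+[np.array(q0)+np.eye(3)[i]*d[i] for i in range(3)])
    r=minimize(f,q0,method="Nelder-Mead",options=dict(initial_simplex=sim,xatol=2e-4,fatol=1e-4,maxiter=150))
    return r.x,r.fun/max(1,len(T)),len(T)
def todock(D,xy):
    c,s=np.cos(D[2]),np.sin(D[2]);d=np.array(xy)-D[:2]; return np.array([c*d[0]+s*d[1],-s*d[0]+c*d[1]])
E
cat > b.py <<'E'
from h import *
np.set_printoptions(precision=4,suppress=True)
P=[optics.get_image(n) for n in("top","scene")]
for th,pa,q in(("carton",CART,[.488,-.075,-.22]),("dock",DOCK,[.562,.288,.09]),("post",POST,[.568,.128,0])):
  for pp in(P,P[:1],P[1:]): print(th,*fit(pp,th,pa,q,th!="post"))
E
python3 b.py
```

```text
carton [ 0.4838 -0.0708 -0.2581] 0.06208192404315679 2
carton [ 0.484  -0.07   -0.2589] 0.05915405329211505 1
carton [ 0.4844 -0.0722 -0.2455] 0.06106606865620148 1
dock [0.5638 0.2927 0.0589] 0.03046471378401209 2
dock [0.5641 0.2927 0.0605] 0.034110936479064755 1
dock [0.5632 0.2928 0.057 ] 0.024598545402174696 1
post [ 0.5691  0.1272 -0.0243] 0.16576654524559253 2
post [ 0.5686  0.1243 -0.0336] 0.2237710988968152 1
post [0.568  0.1284 0.003 ] 0.10466811909949165 1
```

{"name": "servo_tool", "arguments": {"slide": [[0.8, 0.6, 0.2], [0.8, 0.6, 0.2], [0.8, 0.5, 0.2], [0.9, 0.4, 0.2], [0.9, 0.3, 0.2], [0.9, 0.2, 0.2], [1, 0.1, 0.2], [1, 0.1, 0.2], [1, 0.1, 0.2], [1, 0.1, 0.2], [1, 0.1, 0.2], [1, 0.1, 0.2]], "rot": [[0, 0, -0.9], [0, 0, -0.9], [0, 0, -0.9], [0, 0, -0.9], [0, 0, -0.9], [0, 0, -0.9], [0, 0, -0.9], [0, 0, -0.9], [0, 0, 0], [0, 0, 0], [0, 0, 0], [0, 0, 0]], "grip": [0.82, 0.82, 0.82, 0.82, 0.82, 0.82, 0.82, 0.82, 0.82, 0.82, 0.82, 0.82]}}

```text
time: 3.4
tool_pos: [0.4037, -0.3809, 0.1831]
orientation: [0.793, 0.61, 0.0, 0.0]
contact_force: [0.2, -0.4, -0.5]
finger_gap: 0.0697
grasp_force: 0.0
```

```bash
cat > go.py <<'E'
import sys
from h import *
np.set_printoptions(precision=4,suppress=True)
o=readout.get_obs();x,y,z,w=o["orientation"]
from scipy.spatial.transform import Rotation as Ro
R=Ro.from_quat(o["orientation"]).as_matrix();phi=np.arctan2(R[1,0],R[0,0])
T=[float(eval(v)) for v in sys.argv[1:5]] # x y z phi
d=R.T@(np.array(T[:3])-o["tool_pos"])
print("t",o["time"],"tcp",o["tool_pos"],"phi",phi,"gap",o["finger_gap"],"j6",o["joints"][5]);print("steps in tool xyz (x20mm)",d/.02,"rotz units",-(T[3]-phi)/.12, "Rz",R[:,2])
E
python3 go.py .5055 .0114 .006 1.313
```

```text
t 3.4 tcp [ 0.4037 -0.3809  0.1831] phi 1.311280426166094 gap 0.06972492158728708 j6 -0.7147061868614237
steps in tool xyz (x20mm) [20.2663 -0.113   8.8546] rotz units -0.014329781949216452 Rz [ 0.0001 -0.     -1.    ]
```

{"name": "servo_tool", "arguments": {"slide": [[1, 0, 0.3], [1, 0, 0.3], [1, 0, 0.3], [1, 0, 0.3], [1, 0, 0.3], [1, 0, 0.3], [1, 0, 0.3], [1, 0, 0.3], [1, 0, 0.3], [1, 0, 0.3], [1, 0, 0.3], [1, 0, 0.3]], "rot": [[0, 0, 0], [0, 0, 0], [0, 0, 0], [0, 0, 0], [0, 0, 0], [0, 0, 0], [0, 0, 0], [0, 0, 0], [0, 0, 0], [0, 0, 0], [0, 0, 0], [0, 0, 0]], "grip": [0.82, 0.82, 0.82, 0.82, 0.82, 0.82, 0.82, 0.82, 0.82, 0.82, 0.82, 0.82]}}

```text
time: 4.9
tool_pos: [0.465, -0.1489, 0.1109]
orientation: [0.792, 0.61, 0.0, 0.0]
contact_force: [0.1, -0.4, -0.2]
finger_gap: 0.0699
grasp_force: 0.0
```

{"name": "servo_tool", "arguments": {"slide": [[1, 0, 0], [1, 0, 0], [1, 0, 0], [1, 0, 0], [1, 0, 0], [1, 0, 0], [1, 0, 0], [1, 0, 0], [0.3, -0.1, 0], [0, 0, 0]], "rot": [[0, 0, 0], [0, 0, 0], [0, 0, 0], [0, 0, 0], [0, 0, 0], [0, 0, 0], [0, 0, 0], [0, 0, 0], [0, 0, 0], [0, 0, 0]], "grip": [0.82, 0.82, 0.82, 0.82, 0.82, 0.82, 0.82, 0.82, 0.82, 0.82]}}

```text
time: 6.15
tool_pos: [0.505, 0.0112, 0.1111]
orientation: [0.792, 0.61, -0.0, -0.0]
contact_force: [0.6, 0.7, -0.2]
finger_gap: 0.07
grasp_force: 0.0
```

```bash
python3 go.py .5055 .0114 .006 1.313
python3 - <<'E'
from h import *
P=[optics.get_image(n) for n in("wrist","scene")]
cv2.imwrite("pics/w1.png",cv2.hconcat([cv2.resize(p["frame"],(400,300)) for p in P]))
E
```

```text
t 6.15 tcp [0.505  0.0112 0.1111] phi 1.3126760658241194 gap 0.06995127754394995 j6 0.04087850350090582
steps in tool xyz (x20mm) [0.0187 0.0227 5.2554] rotz units -0.0026994514656708546 Rz [-0.0004 -0.0002 -1.    ]
```

View pics/w1.png

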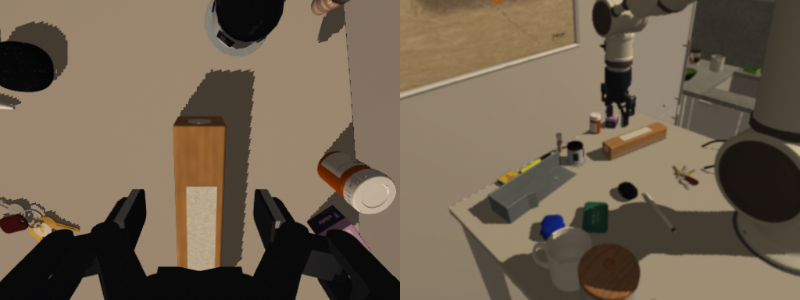

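The wrist view shows the carton (175–225, 120–270) centred between the open fingers and aligned with them. The post is ahead at (245,20) and the bottle is well to the right.

{"name": "servo_tool", "arguments": {"slide": [[0, 0, 0.8], [0, 0, 0.8], [0, 0, 0.8], [0, 0, 0.8], [0, 0, 0.8], [0, 0, 0.8], [0, 0, 0.4], [0, 0, 0]], "rot": [[0, 0, 0], [0, 0, 0], [0, 0, 0], [0, 0, 0], [0, 0, 0], [0, 0, 0], [0, 0, 0], [0, 0, 0]], "grip": [0.82, 0.82, 0.82, 0.82, 0.82, 0.82, 0.82, 0.82]}}

```text
time: 7.25
tool_pos: [0.5049, 0.0109, 0.0067]
orientation: [0.792, 0.61, -0.0, -0.0]
contact_force: [-0.1, 0.4, -0.4]
finger_gap: 0.0699
grasp_force: 0.0
```

{"name": "servo_tool", "arguments": {"slide": [[0, -0.25, 0], [0, -0.25, 0], [0, -0.2, 0], [0, -0.15, 0], [0, -0.15, 0], [0, -0.15, 0], [0, -0.15, 0], [0, 0, 0]], "rot": [[0, 0, 0], [0, 0, 0], [0, 0, -0.16], [0, 0, -0.16], [0, 0, -0.16], [0, 0, -0.16], [0, 0, -0.16], [0, 0, 0]], "grip": [0.82, 0.82, 0.82, 0.82, 0.82, 0.82, 0.82, 0.82]}}

```text
time: 8.25
tool_pos: [0.4796, 0.0171, 0.0072]
orientation: [0.762, 0.647, -0.0, -0.0]
contact_force: [0.4, -0.6, -0.9]
finger_gap: 0.0696
grasp_force: 0.2
```

```bash
cat > see.py <<'E'
import sys
from h import *
np.set_printoptions(precision=4,suppress=True)
D=np.array([.5638,.2927,.059]); q=[float(eval(v)) for v in sys.argv[1:4]]; cams=sys.argv[4].split(",")
P=[optics.get_image(n) for n in cams]
for p in P+([P] if len(P)>1 else []):
    r,e,n=fit(p if isinstance(p,list) else [p],"carton",CART,q)
    print("carton",r,"err",round(e,3),n,"| dock xy",todock(D,r[:2]),"th",r[2]-D[2])
E
python3 go.py .5 .0 .006 1.41; python3 see.py .479 -.07 -.17 top,scene
```

```text
t 8.25 tcp [0.4796 0.0171 0.0072] phi 1.4081303860107781 gap 0.06960501620611326 j6 -0.05437790330862584
steps in tool xyz (x20mm) [-0.6769  1.1456  0.0571] rotz units -0.015580116576848399 Rz [-0.0007  0.0002 -1.    ]
carton [ 0.4737 -0.0709 -0.1037] err 1.887 1 | dock xy [-0.1114 -0.3576] th -0.16265740740740736
carton [ 0.4772 -0.069  -0.1505] err 0.389 1 | dock xy [-0.1078 -0.3559] th -0.20950837177962106
carton [ 0.4772 -0.07   -0.1527] err 1.141 2 | dock xy [-0.1078 -0.357 ] th -0.21166315526637705
```

{"name": "servo_tool", "arguments": {"slide": [[0, 0.25, 0], [0, 0.2, -0.8], [0, 0, -0.9], [0, 0, -0.9], [0, 0, -0.9], [0, 0, -0.6], [-1, 0, 0], [-1, 0, 0], [-1, 0, 0], [-1, 0, 0], [-1, 0, 0], [-1, 0, 0]], "rot": [[0, 0, 0], [0, 0, 0], [0, 0, 0], [0, 0, 0], [0, 0, 0], [0, 0, 0], [0, 0, 0], [0, 0, 0], [0, 0, 0], [0, 0, 0], [0, 0, 0], [0, 0, 0]], "grip": [0.82, 0.82, 0.82, 0.82, 0.82, 0.82, 0.4, 0.14, 0.14, 0.14, 0.14, 0.14]}}

```text
time: 10.05
tool_pos: [0.4695, -0.1037, 0.0898]
orientation: [0.762, 0.647, 0.0, 0.0]
contact_force: [0.1, -0.0, -0.4]
finger_gap: 0.0118
grasp_force: 0.0
```

{"name": "servo_tool", "arguments": {"slide": [[-1, 0, 0], [-1, 0, 0], [-1, 0, 0], [-1, 0, 0], [-1, 0, 0], [-1, 0, 0], [-1, 0, 0], [0, 0, 0]], "rot": [[0, 0, 0], [0, 0, 0], [0, 0, 0], [0, 0, 0], [0, 0, 0], [0, 0, 0], [0, 0, 0], [0, 0, 0]], "grip": [0.14, 0.14, 0.14, 0.14, 0.14, 0.14, 0.14, 0.14]}}

```text
time: 11.05
tool_pos: [0.4466, -0.2425, 0.0894]
orientation: [0.763, 0.646, 0.0, 0.0]
contact_force: [-0.3, 0.4, -0.2]
finger_gap: 0.0118
grasp_force: 0.0
```

```bash
python3 see.py .477 -.07 -.15 top,scene;  python3 go.py ".477-.165*.151" "-.07-.165*.988" .008 1.419
```

```text
carton [ 0.4777 -0.0677 -0.1658] err 0.038 1 | dock xy [-0.1072 -0.3547] th -0.22475053353136787
carton [ 0.4773 -0.0711 -0.1419] err 0.066 1 | dock xy [-0.1078 -0.3581] th -0.20089156484191434
carton [ 0.4773 -0.068  -0.1622] err 0.06 2 | dock xy [-0.1076 -0.355 ] th -0.22118524473315337
t 11.35 tcp [ 0.4468 -0.2405  0.0892] phi 1.4085736847482597 gap 0.012190501705342577 j6 -0.5702195954203932
steps in tool xyz (x20mm) [0.4087 0.2027 4.06  ] rotz units -0.08688596043116929 Rz [-0.0002  0.0003 -1.    ]
```

{"name": "servo_tool", "arguments": {"slide": [[0, 0, 0.9], [0, 0, 0.9], [0, 0, 0.9], [0, 0, 0.9], [0, 0, 0.4], [0.6, 0, 0], [0.6, 0, 0], [0.3, 0, 0], [0.3, 0, 0], [0.2, 0, 0], [0.2, 0, 0], [0.3, 0, 0]], "rot": [[0, 0, 0], [0, 0, 0], [0, 0, 0], [0, 0, 0], [0, 0, 0], [0, 0, 0], [0, 0, 0], [0, 0, 0], [0, 0, 0], [0, 0, 0], [0, 0, 0], [0, 0, 0]], "grip": [0.14, 0.14, 0.14, 0.14, 0.14, 0.14, 0.14, 0.14, 0.14, 0.14, 0.14, 0.14]}}

```text
time: 12.85
tool_pos: [0.4551, -0.1921, 0.0095]
orientation: [0.762, 0.647, -0.0, 0.0]
contact_force: [-0.1, -1.4, 0.2]
finger_gap: 0.0118
grasp_force: 0.8
```

{"name": "servo_tool", "arguments": {"slide": [[0.4, 0, 0], [0.4, 0, 0], [0.4, 0, 0], [0.4, 0, 0], [0.4, 0, 0], [0.4, 0, 0], [0.4, 0, 0], [0.4, 0, 0]], "rot": [[0, 0, 0], [0, 0, 0], [0, 0, 0], [0, 0, 0], [0, 0, 0], [0, 0, 0], [0, 0, 0], [0, 0, 0]], "grip": [0.14, 0.14, 0.14, 0.14, 0.14, 0.14, 0.14, 0.14]}}

```text
time: 13.85
tool_pos: [0.4655, -0.1282, 0.0095]
orientation: [0.762, 0.647, 0.0, 0.0]
contact_force: [-0.8, -3.1, 2.9]
finger_gap: 0.0123
grasp_force: 1.6
```

```bash
python3 go.py .477 -.07 .008 1.4088; python3 see.py .489 -.008 -.16 top,scene
```

```text
t 13.85 tcp [ 0.4655 -0.1282  0.0095] phi 1.407803261665492 gap 0.012268768805716888 j6 -0.356667792628637
steps in tool xyz (x20mm) [2.9673 0.0958 0.0721] rotz units -0.00830615278756645 Rz [ 0.0003 -0.0003 -1.    ]
carton [ 0.4893  0.002  -0.1608] err 0.061 1 | dock xy [-0.0915 -0.2858] th -0.21976033063666128
carton [ 0.4892  0.0006 -0.1552] err 0.04 1 | dock xy [-0.0917 -0.2872] th -0.21423175121217083
carton [ 0.489   0.0005 -0.1577] err 0.052 2 | dock xy [-0.0919 -0.2873] th -0.21674000840561025
```

{"name": "servo_tool", "arguments": {"slide": [[0.4, 0, 0], [0.4, 0, 0], [0.4, 0, 0], [0.4, 0, 0], [0.4, 0, 0], [0.4, 0, 0], [0.4, 0, 0], [0.4, 0, 0], [0.4, 0, 0], [0.4, 0, 0], [0.4, 0, 0], [0.4, 0, 0]], "rot": [[0, 0, 0], [0, 0, 0], [0, 0, 0], [0, 0, 0], [0, 0, 0], [0, 0, 0], [0, 0, 0], [0, 0, 0], [0, 0, 0], [0, 0, 0], [0, 0, 0], [0, 0, 0]], "grip": [0.14, 0.14, 0.14, 0.14, 0.14, 0.14, 0.14, 0.14, 0.14, 0.14, 0.14, 0.14]}}

```text
time: 15.65
tool_pos: [0.4811, -0.0335, 0.0094]
orientation: [0.762, 0.647, 0.0, 0.0]
contact_force: [-0.5, -1.5, 2.4]
finger_gap: 0.0121
grasp_force: 1.2
```

```bash
python3 go.py .477 -.07 .008 1.4088; python3 see.py .504 .096 -.16 top,scene
python3 - <<'E'
from h import *
p=optics.get_image("top")
cv2.imwrite("pics/t2.png",cv2.resize(p["frame"][80:280,120:400],None,fx=2.85,fy=2.85,interpolation=cv2.INTER_CUBIC))
E
```

```text
t 15.65 tcp [ 0.4811 -0.0335  0.0094] phi 1.4077860372023245 gap 0.012148978987429462 j6 -0.1576224559308205
steps in tool xyz (x20mm) [-1.834   0.0963  0.0723] rotz units -0.008449689980629302 Rz [ 0.0003 -0.0002 -1.    ]
carton [ 0.5056  0.0986 -0.1609] err 0.196 1 | dock xy [-0.0695 -0.1903] th -0.2199181574356087
carton [ 0.5049  0.0938 -0.1517] err 0.08 1 | dock xy [-0.0706 -0.1951] th -0.21068451036673208
carton [ 0.5053  0.0949 -0.1572] err 0.142 2 | dock xy [-0.07  -0.194] th -0.21623184243534763
```

View pics/t2.png

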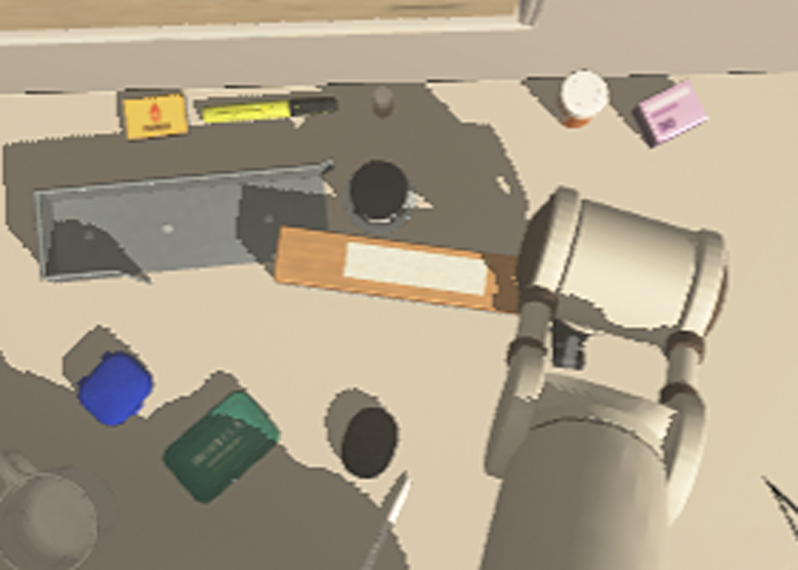

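The carton (275–520, 228–312) clears the post (380,190) by about 10 mm. Its lead end at (280,255) is heading for the pocket mouth, between the lip at (150,280) and the rail.

{"name": "servo_tool", "arguments": {"slide": [[0.4, 0, 0], [0.4, 0, 0], [0.4, 0, 0], [0.4, 0, 0], [0.4, 0, 0], [0.4, 0, 0], [0.4, 0, 0], [0.4, 0, 0], [0.4, 0, 0], [0.4, 0, 0], [0.4, 0, 0], [0.4, 0, 0]], "rot": [[0, 0, 0], [0, 0, 0], [0, 0, 0], [0, 0, 0], [0, 0, 0], [0, 0, 0], [0, 0, 0], [0, 0, 0], [0, 0, 0], [0, 0, 0], [0, 0, 0], [0, 0, 0]], "grip": [0.14, 0.14, 0.14, 0.14, 0.14, 0.14, 0.14, 0.14, 0.14, 0.14, 0.14, 0.14]}}

```text
time: 17.5
tool_pos: [0.4966, 0.0613, 0.0094]
orientation: [0.762, 0.647, 0.0, 0.0]
contact_force: [-0.1, -4.4, 2.3]
finger_gap: 0.0121
grasp_force: 1.4
```

```bash
python3 go.py .477 -.07 .008 1.4088; python3 see.py .521 .191 -.16 top,scene
```

```text
t 17.5 tcp [0.4966 0.0613 0.0094] phi 1.407838339120437 gap 0.012128838415948874 j6 0.04392752768534597
steps in tool xyz (x20mm) [-6.6354  0.0971  0.073 ] rotz units -0.008013840663025537 Rz [ 0.0003 -0.0002 -1.    ]
carton [ 0.5221  0.1971 -0.1611] err 0.35 1 | dock xy [-0.0473 -0.093 ] th -0.2200824228959566
carton [ 0.5214  0.1891 -0.1543] err 0.053 1 | dock xy [-0.0485 -0.101 ] th -0.21331042146772852
carton [ 0.521   0.1899 -0.1663] err 0.203 2 | dock xy [-0.0488 -0.1001] th -0.22526284172493397
```

{"name": "servo_tool", "arguments": {"slide": [[0.4, 0, 0], [0.4, 0, 0], [0.4, 0, 0], [0.4, 0, 0], [0.4, 0, 0], [0.4, 0, 0], [0.4, 0, 0], [0.4, 0, 0]], "rot": [[0, 0, 0], [0, 0, 0], [0, 0, 0], [0, 0, 0], [0, 0, 0], [0, 0, 0], [0, 0, 0], [0, 0, 0]], "grip": [0.14, 0.14, 0.14, 0.14, 0.14, 0.14, 0.14, 0.14]}}

```text
time: 18.8
tool_pos: [0.5068, 0.1243, 0.0094]
orientation: [0.762, 0.647, -0.0, 0.0]
contact_force: [-1.7, -3.2, 3.1]
finger_gap: 0.012
grasp_force: 1.2
```

```bash
python3 go.py .477 -.07 .008 1.4088; python3 see.py .531 .252 -.16 scene
python3 - <<'E'
from h import *
p=optics.get_image("top")
cv2.imwrite("pics/t3.png",cv2.resize(p["frame"][80:280,120:400],None,fx=2.85,fy=2.85,interpolation=cv2.INTER_CUBIC))
E
```

```text
t 18.8 tcp [0.5068 0.1243 0.0094] phi 1.4079605211963244 gap 0.012046161230277873 j6 0.17209729727443582
steps in tool xyz (x20mm) [-9.8289  0.107   0.0766] rotz units -0.006995656697296923 Rz [-0.0004 -0.0004 -1.    ]
carton [ 0.531  0.252 -0.16 ] err 0.233 1 | dock xy [-0.0351 -0.0387] th -0.219
```

View pics/t3.png

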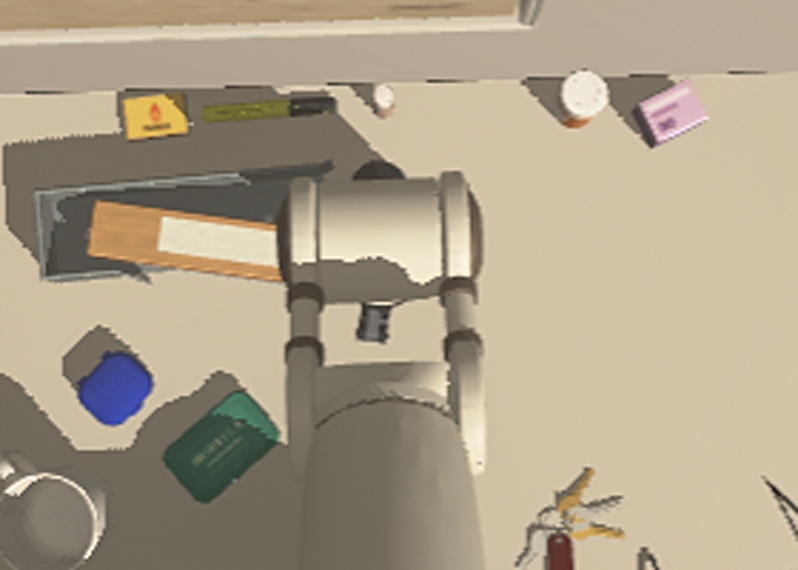

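{"name": "servo_tool", "arguments": {"slide": [[0.4, 0, 0], [0.4, 0, 0], [0.3, 0, 0], [0.25, 0, 0], [0.2, 0, 0], [0, 0, 0]], "rot": [[0, 0, 0], [0, 0, 0], [0, 0, 0], [0, 0, 0], [0, 0, 0], [0, 0, 0]], "grip": [0.14, 0.14, 0.14, 0.14, 0.14, 0.14]}}

```text
time: 19.7
tool_pos: [0.5122, 0.1553, 0.0094]
orientation: [0.762, 0.647, 0.001, -0.0]
contact_force: [-0.1, 0.1, 1.4]
finger_gap: 0.0123
grasp_force: 0.0
```

```bash
python3 go.py .477 -.07 .008 1.4088
python3 - <<'E'
from h import *
p=optics.get_image("scene")
cv2.imwrite("pics/s4.png",cv2.resize(p["frame"][140:330,60:320],None,fx=3,fy=3,interpolation=cv2.INTER_CUBIC))
E
```

```text
t 19.7 tcp [0.5122 0.1553 0.0094] phi 1.407819828429293 gap 0.012276487226332993 j6 0.23022997263453307
steps in tool xyz (x20mm) [-11.3999   0.0912   0.0582] rotz units -0.008168096422557966 Rz [ 0.0009  0.0009 -1.    ]
```

View pics/s4.png

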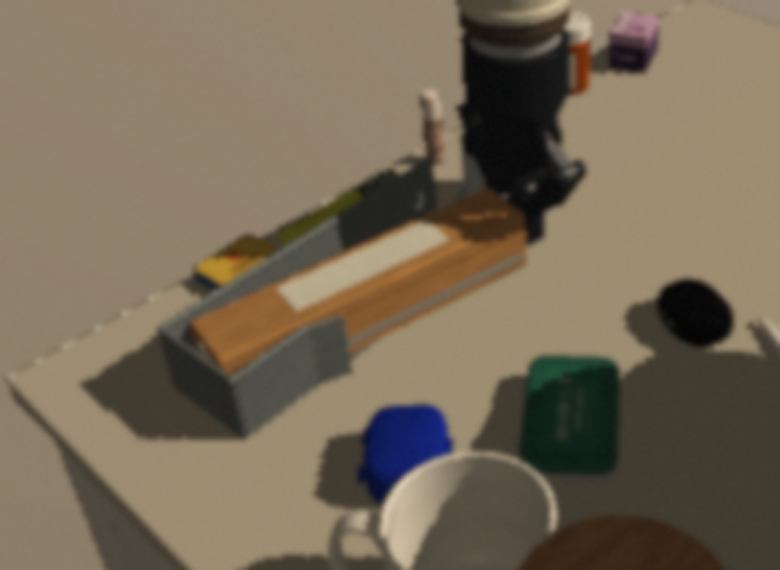

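The lead end is inside the pocket at (215,340) and the tail is just past the post. Next I back off, lift, turn the tool, and push the tail's near side with two spread fingers.

{"name": "servo_tool", "arguments": {"slide": [[-0.5, 0, 0], [0, 0, -0.9], [0, 0, -0.9], [0, 0, -0.9], [0, 0, -0.9], [0, 0, -0.5], [0, 0, 0], [0, 0, 0], [0, 0, 0], [0, 0, 0], [0, 0, 0], [0, 0, 0]], "rot": [[0, 0, 0], [0, 0, 0], [0, 0, 0], [0, 0, 0], [0, 0, 0], [0, 0, 0.7], [0, 0, 1], [0, 0, 1], [0, 0, 1], [0, 0, 1], [0, 0, 1], [0, 0, 1]], "grip": [0.14, 0.14, 0.14, 0.14, 0.14, 0.14, 0.82, 0.82, 0.82, 0.82, 0.82, 0.82]}}

```text
time: 21.25
tool_pos: [0.5104, 0.1448, 0.0923]
orientation: [0.955, 0.296, 0.0, 0.0]
contact_force: [-0.2, 0.8, -1.0]
finger_gap: 0.0699
grasp_force: 0.0
```

{"name": "servo_tool", "arguments": {"slide": [[0, 0, 0], [0, 0, 0], [0, 0, 0], [0, 0, 0], [0, 0, 0], [0, 0, 0]], "rot": [[0, 0, 1], [0, 0, 1], [0, 0, 1], [0, 0, 1], [0, 0, 0.55], [0, 0, 0]], "grip": [0.82, 0.82, 0.82, 0.82, 0.82, 0.82]}}

```text
time: 22.0
tool_pos: [0.5104, 0.1448, 0.0921]
orientation: [1.0, 0.029, 0.0, 0.0]
contact_force: [0.3, -0.3, 0.5]
finger_gap: 0.07
grasp_force: 0.0
```

```bash
python3 go.py .4617 .2416 .006 .059; python3 see.py .5357 .2838 -.16 scene
```

```text
t 22.0 tcp [0.5104 0.1448 0.0921] phi 0.05866524378375813 gap 0.07001408461666508 j6 1.5605798386155483
steps in tool xyz (x20mm) [-2.1517 -4.9758  4.3047] rotz units -0.002789635135348918 Rz [ 0.0008  0.     -1.    ]
carton [ 0.5365  0.2834 -0.1645] err 0.254 1 | dock xy [-0.0278 -0.0076] th -0.22353586924497362
```

{"name": "servo_tool", "arguments": {"slide": [[-0.6, 0, 0], [-0.8, -0.4, 0], [-0.8, -0.9, 0], [0, -0.9, 0], [0, -0.9, 0], [0, -0.9, 0], [0, -0.95, 0], [0, 0, 0]], "rot": [[0, 0, 0], [0, 0, 0], [0, 0, 0], [0, 0, 0], [0, 0, 0], [0, 0, 0], [0, 0, 0], [0, 0, 0]], "grip": [0.82, 0.82, 0.82, 0.82, 0.82, 0.82, 0.82, 0.82]}}

```text
time: 23.1
tool_pos: [0.4605, 0.2423, 0.0912]
orientation: [1.0, 0.03, 0.0, -0.0]
contact_force: [0.4, -0.1, -0.2]
finger_gap: 0.0698
grasp_force: 0.0
```

```bash
python3 go.py .4617 .2416 .006 .059; python3 see.py .5357 .2838 -.16 top,scene
python3 - <<'E'
from h import *
P=[optics.get_image(n) for n in("wrist","scene")]
cv2.imwrite("pics/w5.png",cv2.hconcat([cv2.resize(p["frame"],(400,300)) for p in P]))
E
```

```text
t 23.1 tcp [0.4605 0.2423 0.0912] phi 0.05990715614086216 gap 0.06978518048641345 j6 1.762758245974789
steps in tool xyz (x20mm) [0.0565 0.0398 4.2622] rotz units 0.007559634507184679 Rz [ 0.0001  0.     -1.    ]
carton [ 0.5378  0.2831 -0.1573] err 0.665 1 | dock xy [-0.0266 -0.0081] th -0.21627761480236485
carton [ 0.5374  0.2816 -0.1804] err 0.383 1 | dock xy [-0.027  -0.0095] th -0.23936999490793365
carton [ 0.5375  0.2817 -0.1558] err 0.529 2 | dock xy [-0.0269 -0.0094] th -0.21483650224890677
```

View pics/w5.png

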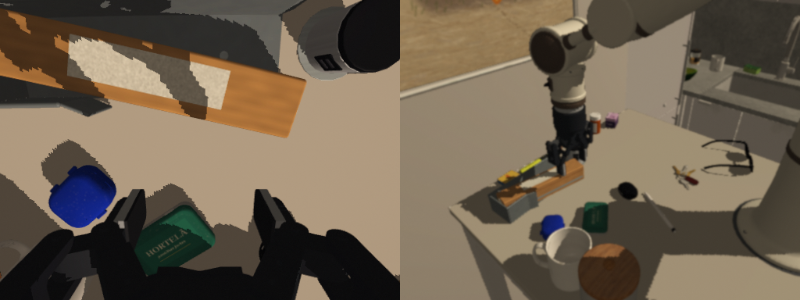

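Run:
```python
from h import *
p=optics.get_image("wrist"); print(onplane(p,(255,260),.02),onplane(p,(275,312),.02),onplane(p,(148,250),.03), "tcp ground px",proj(p,[.4617,.2416,0])*400/512)
m=onplane(p,(288*1.28,137*1.28),.0), onplane(p,(305*1.28,80*1.28),.048); print(m)
```

```text
[0.4126537  0.23857641 0.02      ] [0.36297471 0.21848506 0.02      ] [0.42218697 0.32089779 0.03      ] tcp ground px [199.03411634 151.86690822]
(array([0.48308825, 0.15083233, 0.        ]), array([0.53976836, 0.16460737, 0.048     ]))
```

{"name": "servo_tool", "arguments": {"slide": [[0, 0, 0.9], [0, 0, 0.9], [0, 0, 0.9], [0, 0, 0.9], [0, 0, 0.65], [0, 0, 0], [0.3, 0, 0], [0.3, 0, 0], [0.2, 0, 0], [0.2, 0, 0], [0.2, 0, 0], [0.2, 0, 0]], "rot": [[0, 0, 0], [0, 0, 0], [0, 0, 0], [0, 0, 0], [0, 0, 0], [0, 0, 0], [0, 0, 0], [0, 0, 0], [0, 0, 0], [0, 0, 0], [0, 0, 0], [0, 0, 0]], "grip": [0.82, 0.82, 0.82, 0.82, 0.82, 0.82, 0.82, 0.82, 0.82, 0.82, 0.82, 0.82]}}

```text
time: 25.05
tool_pos: [0.4882, 0.2425, 0.0061]
orientation: [1.0, 0.029, -0.001, 0.0]
contact_force: [-1.8, -0.4, 0.5]
finger_gap: 0.0698
grasp_force: 0.7
```

{"name": "servo_tool", "arguments": {"slide": [[0.2, 0, 0], [0.2, 0, 0], [0.2, 0, 0], [0.2, 0, 0], [0, 0, 0]], "rot": [[0, 0, 0], [0, 0, 0], [0, 0, 0], [0, 0, 0], [0, 0, 0]], "grip": [0.82, 0.82, 0.82, 0.82, 0.82]}}

```text
time: 25.68
tool_pos: [0.5051, 0.2437, 0.0065]
orientation: [1.0, 0.029, 0.001, -0.0]
contact_force: [-0.8, 0.5, 0.7]
finger_gap: 0.0701
grasp_force: 0.0
```

```bash
python3 go.py ".4617+.07*.998" ".2416+.07*.059" .006 .059; python3 see.py .545 .282 -.1 top,scene
python3 - <<'E'
from h import *
P=[optics.get_image(n) for n in("wrist","top")]
a=cv2.resize(P[0]["frame"],(400,300)); b=cv2.resize(P[1]["frame"][100:220,120:280],(400,300),interpolation=cv2.INTER_CUBIC)
cv2.imwrite("pics/w6.png",cv2.hconcat([a,b]))
E
```

```text
t 25.675 tcp [0.5051 0.2437 0.0065] phi 0.05773736796930328 gap 0.07011479437110932 j6 1.746984591533597
steps in tool xyz (x20mm) [ 1.3252 -0.0273  0.0256] rotz units -0.010521933589139297 Rz [ 0.001   0.0003 -1.    ]
carton [ 0.545  0.282 -0.1  ] err 0.0 0 | dock xy [-0.0194 -0.0096] th -0.159
carton [ 0.547   0.2789 -0.0291] err 1.379 1 | dock xy [-0.0176 -0.0128] th -0.08809722222222223
carton [ 0.547   0.2789 -0.0291] err 1.379 1 | dock xy [-0.0176 -0.0128] th -0.08809722222222223
```

View pics/w6.png

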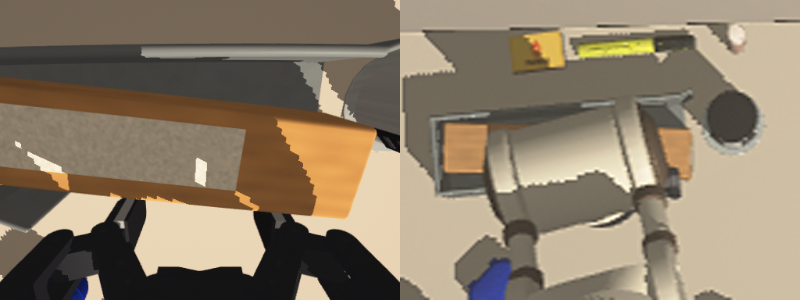

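The wrist view shows the carton turning, with about 0.1 rad left and its tail at (350–375, 130–215). The overhead view shows the tail clear of the post. I'll continue the push.

{"name": "servo_tool", "arguments": {"slide": [[0.2, 0, 0], [0.2, 0, 0], [0.2, 0, 0], [0.2, 0, 0], [0.2, 0, 0], [0.1, 0, 0], [0, 0, 0]], "rot": [[0, 0, 0], [0, 0, 0], [0, 0, 0], [0, 0, 0], [0, 0, 0], [0, 0, 0], [0, 0, 0]], "grip": [0.82, 0.82, 0.82, 0.82, 0.82, 0.82, 0.82]}}

```text
time: 26.95
tool_pos: [0.5266, 0.2449, 0.0063]
orientation: [1.0, 0.029, 0.0, -0.0]
contact_force: [-0.1, 0.3, 0.6]
finger_gap: 0.0701
grasp_force: 0.2
```

{"name": "servo_tool", "arguments": {"slide": [[0.1, 0, 0], [0.1, 0, 0], [0, 0, 0]], "rot": [[0, 0, 0], [0, 0, 0], [0, 0, 0]], "grip": [0.82, 0.82, 0.82]}}

```text
time: 27.32
tool_pos: [0.5307, 0.2451, 0.0063]
orientation: [1.0, 0.029, 0.0, -0.0]
contact_force: [0.1, 0.2, 0.3]
finger_gap: 0.0701
grasp_force: 0.5
```

```bash
python3 go.py ".4617+.07*.998" ".2416+.07*.059" .006 .059
python3 - <<'E'
from h import *
P=[optics.get_image(n) for n in("wrist","top")]
a=cv2.resize(P[0]["frame"],(400,300)); b=cv2.resize(P[1]["frame"][100:220,120:280],(400,300),interpolation=cv2.INTER_CUBIC)
cv2.imwrite("pics/w7.png",cv2.hconcat([a,b]))
E
```

```text
t 27.325 tcp [0.5307 0.2451 0.0063] phi 0.0577047063697795 gap 0.07010292819485961 j6 1.739114258199379
steps in tool xyz (x20mm) [ 0.0469 -0.0299  0.0151] rotz units -0.010794113585170807 Rz [ 0.0004  0.0001 -1.    ]
```

View pics/w7.png

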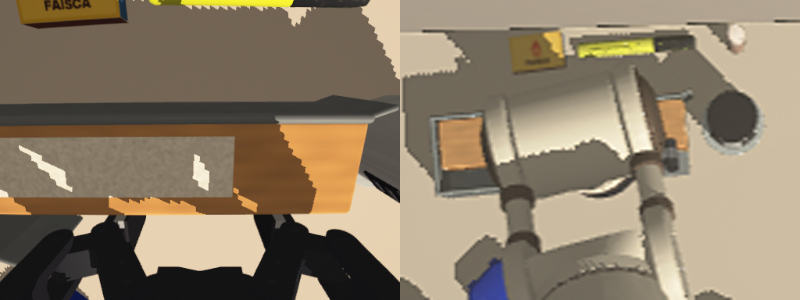

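The carton looks almost flat on the rail. I'll press on in 1 mm steps until the force rises.

{"name": "servo_tool", "arguments": {"slide": [[0.05, 0, 0], [0.05, 0, 0], [0.05, 0, 0], [0, 0, 0]], "rot": [[0, 0, 0], [0, 0, 0], [0, 0, 0], [0, 0, 0]], "grip": [0.82, 0.82, 0.82, 0.82]}}

```text
time: 27.92
tool_pos: [0.5306, 0.2452, 0.0058]
orientation: [1.0, 0.03, -0.003, 0.0]
contact_force: [-10.9, 0.1, 7.7]
finger_gap: 0.0698
grasp_force: 5.5
```

{"name": "servo_tool", "arguments": {"slide": [[0.05, 0, 0], [0.05, 0, 0], [0, 0, 0]], "rot": [[0, 0, 0], [0, 0, 0], [0, 0, 0]], "grip": [0.82, 0.82, 0.82]}}

```text
time: 28.3
tool_pos: [0.5305, 0.2454, 0.0055]
orientation: [1.0, 0.03, -0.006, 0.001]
contact_force: [-17.3, -1.2, 12.4]
finger_gap: 0.07
grasp_force: 8.8
```

{"name": "servo_tool", "arguments": {"slide": [[-0.2, 0, 0], [-0.3, 0, 0], [-0.8, 0, 0], [0, 0, -0.8], [-0.5, 0, -0.9], [-1, 0, -0.9], [-1, 0, -0.9], [-1, 0, -0.9], [-1, 0, -0.5], [-1, 0, 0], [-1, 0, 0], [-1, 0, 0]], "rot": [[0, 0, 0], [0, 0, 0], [0, 0, 0], [0, 0, 0], [0, 0, 0], [0, 0, 0], [0, 0, 0], [0, 0, 0], [0, 0, 0], [0, 0, 0], [0, 0, 0], [0, 0, 0]], "grip": [0.82, 0.82, 0.82, 0.82, 0.82, 0.82, 0.82, 0.82, 0.82, 0.82, 0.82, 0.82]}}

```text
time: 29.8
tool_pos: [0.3606, 0.2354, 0.106]
orientation: [1.0, 0.029, 0.002, -0.0]
contact_force: [1.0, 0.1, 0.6]
finger_gap: 0.0698
grasp_force: 0.0
```

```bash
python3 see.py .563 .283 .06 top,scene
python3 - <<'E'
from h import *
P=[optics.get_image(n) for n in("scene","top")]
a=cv2.resize(P[0]["frame"][150:300,80:280],(400,300),interpolation=cv2.INTER_CUBIC); b=cv2.resize(P[1]["frame"][110:200,120:270],(400,300),interpolation=cv2.INTER_CUBIC)
cv2.imwrite("pics/f8.png",cv2.hconcat([a,b]))
E
```

```text
carton [0.5638 0.2894 0.0663] err 0.054 1 | dock xy [-0.0002 -0.0032] th 0.007301713806836974
carton [0.5656 0.2759 0.0768] err 0.317 1 | dock xy [ 0.0008 -0.0169] th 0.017750015344666956
carton [0.5639 0.2869 0.0629] err 0.197 2 | dock xy [-0.0002 -0.0058] th 0.0038615419601144563
```

View pics/f8.png

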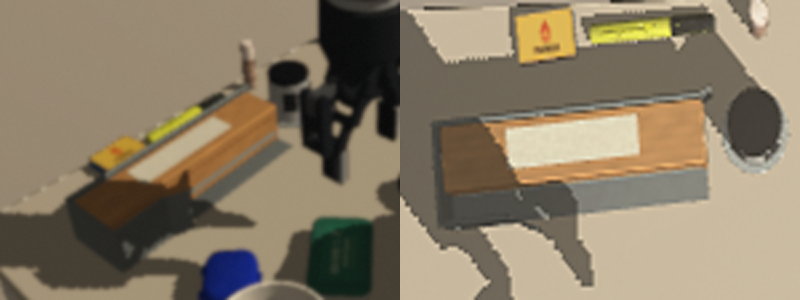

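The final views show the carton flat along the back rail, with its lead end in the pocket at (440,155) and its tail clear of the post at (705,130). The fit gives x −0.2 mm, y about −3 mm and an angle of about 0.007 rad, all within limits. I'm handing it in.

```bash
python3 -c "
from rig import job
print(job.close_job())"
```

```text
the job is handed in; nothing more can be done
None
```

I pushed the carton into the dock and handed the job in at about 30 s: the last camera fit put its long side on the back rail, about 3 mm short of the end stop and within 0.01 rad; no pass/fail verdict came back.

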